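# Fish the weights caddy out from under the elevated track and weigh it

### The job

The little steel caddy of wagon weights has slid under the elevated track, where hands do not go: with the hook rod, hook it from behind and drag it out upright until it stands well clear of the track (at least a couple of centimetres), then lay the rod flat on the board. Hang the caddy by its handle bar across both prongs of the spring balance's hook, letting its weight down gently so that the spring never goes near its bottom stop, and leave it hanging still. Do not touch the caddy with the gripper while it is under the track, and leave the elevated track, the model boxcar, the little tree and the sign alone.

Things in the scene. Friction and masses are not known exactly. Their poses are not given: they have to be found in the camera images.
- viaduct: Elevated track, fixed: open black sleepers and two rails on grey girders, 540 mm long (its y), 78 mm wide (x from -39 to 39), underside 126 mm, top 153 mm above the board. Two piers at y = -225 and +225 mm, each 78 mm (x) by 50 mm (y); open between them on both sides. Origin on the board under its middle; x points away from the robot within a few degrees, z up.
- caddy: Open steel caddy, 50 (its x) by 92 (y) by 45 mm high, 3 mm walls, steel weights fixed inside (to 29 mm up), 0.24 to 0.38 kg. Rigid 7 mm wire handle rises at y = -47.5 and 47.5 mm (102 mm over all) to a level bar along y, axis 105 mm up; in its middle a wooden sleeve 14 mm thick, 28 mm long. Origin: centre of underside, z up. Starts upright on the board under the elevated track.
- caddy_grip (a point): Centre of the wooden sleeve on the caddy's handle, on the bar's axis (105 mm above the caddy's origin); axes as the caddy.
- rod: L-shaped hook rod, 0.14 kg, lying flat. Wooden handle 110 long (its x, -55 to 55), 18 wide, 28 mm high; a steel bar 8 wide, 3 to 15 mm up, runs along +x to a steel cross strip (the hook) at x = 180 to 186, y = -4 to 75 mm, 18 mm high. Origin: centre of handle's underside; x towards the hook, y the way the hook points, z up. Balances at about x = 16 mm.
- rod_hook (a point): Middle of the hook strip's near face, the one that pulls (x = 180, y = 37.5 mm, 9 mm above the rod's underside); axes as the rod.
- balance: Spring balance stand, fixed: dark base plate 120 (its x, -65 to 55) by 130 mm, 14 mm high, and an aluminium column (x from 2 to 22, 36 mm wide, 276 mm high). A steel two-pronged sprung hook reaches from the column along -x. Origin on the board just in front of the column; x points away from the robot within some 12 degrees, z up.
- seat (a point): Where the middle of the caddy's bar axis lies when hung: midway between the prongs over their shallow V. Rides with the hook; unloaded 198.5 mm above the board, at x = -91 mm of the balance. Prongs, 8 mm round, run along x at y = -30 and 30 mm, rise 12 mm over the 80 mm back to the column, and end 20 mm in front of the V in tips turned up 18 mm. Axes as the balance.
- balance_hook (a joint): Dip of the sprung hook in m: 0 unloaded, growing straight down, bottom stop at 0.055. Spring 120 N/m (the caddy brings it down 20 to 31 mm), lightly damped: it bobs for about 2 s.
- boxcar: Bystander: model boxcar, brown, 120 by 44 mm, 65 mm high, standing to the right. Origin: centre of the underside.
- tree: Bystander: little green tree on a round foot 40 mm across, 92 mm high. Origin: centre of the underside.
- sign: Bystander: white sign on a plaster foot 34 by 40 mm, 103 mm high. Origin: centre of the underside.
Things that resemble listed ones, but are neither listed nor needed, are in the scene too. Leave any pink or purple look-alike of the caddy alone.

How it is judged:
On the way, in this order (a step that is already met when the one before it is completed fails the run):
1. the rod pulls on the caddy under the elevated track (contact force between rod and caddy above 0.1 N and x of caddy in the frame of viaduct above -0.06 m), for 0.1 s.
2. the caddy stands upright on the board, out in front of the track (x of caddy in the frame of viaduct below -0.08 m and height (world z) of caddy below 0.01 m and angle between caddy's own z axis and vertical below 0.1 rad), for 0.2 s.
3. the rod lies flat on the board, let go, the caddy still standing on the board (contact force between rod and the fingers below 0.05 N and height (world z) of each of rod, caddy below 0.01 m and angle between rod's own z axis and vertical below 0.12 rad and x of caddy in the frame of viaduct below -0.07 m), for 0.2 s.
At the end, for the whole second after the job is handed in: The caddy hangs on both prongs, middle of its bar within 20 mm of the seat, tilt under 0.2 rad, hook dipped 14 to 38 mm, both still (hook under 20 mm/s, caddy under 25 mm/s); the rod lies flat on the board (within 10 mm, 0.12 rad), still (distance between caddy_grip and seat below 0.02 m and value of joint balance_hook between 0.014 and 0.038 m and velocity of joint balance_hook between -0.02 and 0.02 m/s and linear speed of caddy below 0.025 m/s and angle between caddy's own z axis and vertical below 0.2 rad and height (world z) of rod below 0.01 m and angle between rod's own z axis and vertical below 0.12 rad and linear speed of rod below 0.02 m/s); the robot touches nothing.
It fails at once if the gripper or arm touches the caddy while it stands under the elevated track (its centre less than 60 mm in front of the track's middle) (height (world z) of caddy below 0.05 m and x of caddy in the frame of viaduct above -0.06 m and horizontal distance between caddy and viaduct below 0.25 m and (contact force between caddy and the fingers above 0.5 N or contact force between caddy and the arm above 0.5 N)).
It fails at once if the caddy is tipped by more than 0.6 rad (angle between caddy's own z axis and vertical above 0.6 rad).
It fails at once if the sprung hook goes down to 46 mm or more, close to its stop (value of joint balance_hook above 0.046 m).
It fails at once if the elevated track is struck hard (over 15 N) (contact force between viaduct and anything else above 15 N).
It fails at once if the boxcar, tree or sign is moved by more than 20 mm (distance of any of boxcar, tree, sign from where it was at the start of the episode above 0.02 m).
It also fails if it takes over 72 s, if anything falls off the work surface, if the arm or the gripper's body presses on something with over 40 N, if the wrist force passes 120 N, or if a joint passes its speed limit or range.

### The arm

A 6-joint arm with a two-finger parallel gripper is mounted at the origin on the work surface. World frame = base frame: x ahead of the robot, y to its left, z up, the work surface at z = 0. Lengths are in m, angles in rad, forces in N, time in s.
With the tool pointing down it reaches from about 0.35 to 0.775 m from the base axis. Payload 7.3 kg.
Tool frame: the origin (TCP) lies at the very end of the fingers, on their centre line; the grasp point (between the pads) lies 19 mm behind it; z points along the fingers, y is the line along which they close (so a half turn about z gives the same grasp; the last joint's range is limited). The gripper opens to 92 mm and grips with 3 to 60 N. Pads are 19 mm wide; open, the fingers measure 130 mm over their backs; the gripper's body (75 mm by 190 mm) begins 47 mm behind the grasp point.
Start: joints at [1.033, 0.342, 1.524, -0, 1.275, -0.146], TCP at [0.2, 0.485, 0.227] pointing down, gripper open.
Joint ranges: [-2.53, 2.53], [-0.77, 2.02], [0.04, 2.7], [-1, 4.14], [0.28, 2.66], [-3.11, 3.11]. Speed limits (rad/s): [2.57, 2.57, 3.14, 3.14, 3.14, 3.14].

### API

Orientations are given as [roll, pitch, yaw] about the fixed x, y, z axes, in that order (R = Rz(yaw) Ry(pitch) Rx(roll)).
In Python, from cell import robot gives the robot as it stands. The module is installed in compiled form; this text tells all that it offers.
- The arm moves only by the tool arm_command, never from a script. Its argument "moves" is a list of rows, each a list of 3 entries, a list of its own where there are three numbers: the shift along the tool's x, y, z in m, then the turn, a rotation vector about the tool's x, y, z in rad, then the finger opening in m, from 0 to 0.0918. In form: [[[dx, dy, dz], [ax, ay, az], claw], ...]. A call has exactly 5 rows; each row is the pose to reach, as a shift and turn from the pose commanded when the call began, along the tool's axes at that moment; what a row does not reach only later rows make up. A row lasts 1/10 s, in which the tool goes at most 50 mm and 8.59 degrees, less where a joint would pass 70% of its speed; a pose out of reach is approached as far as the arm can. A call with a gripper value outside its range is refused whole. The fingers move at their own pace and stop on an object; "squeeze" is the grip in N (left out, the last holds). Time passes only in rows, so rows that repeat a pose let the fingers close, or fill a call up. It gives the time, the measured TCP pose, the force, the opening and the grip force at its end, in the units of the state.
- robot.observe(): the state, without advancing time (a new reading comes with each control period).
- robot.read_camera(name): name is "side" or "top"; returns the picture (384x512x3 uint8, red, green, blue); there is no depth.
- robot.camera_model(name): a dict with "fx", "fy", "cx", "cy" (pixels), "R" (3x3) and "t" (3): a world point X has camera coordinates R X + t. Camera axes: x right, y down, z forward; pixel columns grow to the right and rows downward; lengths in m; the calibration is good to about 2 mm. A picture is of the moment at which its call begins. camera_model takes no time and is no camera call.
- robot.hand_in(): hands the job in; it is judged then, once.
The state is a dict: "time": time; "qpos": joint angles; "qvel": joint speeds; "joint_efforts": joint torques, N m; "tool_pos": TCP position; "tool_rot": TCP orientation; "contact_force": force on the tool from outside, world axes, zero at the start; "torque": the same for the moment, N m; "opening": finger opening in m; "grip_force": force on a finger pad.
Only numpy, scipy, OpenCV 4.12 (cv2) and the standard library are available. Lean on these libraries where they do the work, as an engineer would, in place of code of your own. Each camera call takes 0.05 s, during which the arm holds its last target. There are 200 camera calls.

## Working session

There is one attempt and no reset: what is moved stays moved. The work goes in short steps, Python scripts to look and compute and a tool call to move; the robot and the scene stay as the last step left them, time stands still between calls to the robot, and variables do not carry over. Pictures are saved under pics/ and viewed, at most 10 in all, crops included, and the job is handed in when it is done.

Besides the shell and the picture viewer there is one more tool, called as name(argument=value, ...), one argument or row to a line, values as JSON. arm_command: Moves the arm, as the interface text tells. Its arguments: {"type":"object","properties":{"moves":{"type":"array"},"squeeze":{"type":"number"}},"required":["moves"]}

```bash
mkdir -p pics
cat > h.py <<'E'
import numpy as np,cv2
from cell import robot
from scipy.spatial.transform import Rotation as Ro
def px(name,X):
    m=robot.camera_model(name);c=np.array(m["R"])@np.array(X,float)+np.array(m["t"]);return m["fx"]*c[0]/c[2]+m["cx"],m["fy"]*c[1]/c[2]+m["cy"]
def ray(name,u,v,z):
    m=robot.camera_model(name);R=np.array(m["R"]);d=R.T@np.array([(u-m["cx"])/m["fx"],(v-m["cy"])/m["fy"],1]);C=-R.T@np.array(m["t"])
    return C+d*(z-C[2])/d[2]
def save(name,f,crop=None,s=1):
    im=robot.read_camera(name)[:,:,::-1]
    if crop: a,b,c,d=crop; im=im[b:d,a:c]
    cv2.imwrite(f,cv2.resize(im,None,fx=s,fy=s,interpolation=cv2.INTER_CUBIC))
E
python3 - <<'E'
from h import *
a=robot.read_camera("top")[:,:,::-1];b=robot.read_camera("side")[:,:,::-1]
cv2.imwrite("pics/t0.png",cv2.resize(a,None,fx=1.5,fy=1.5));cv2.imwrite("pics/s0.png",cv2.resize(b,None,fx=1.5,fy=1.5))
for n in("top","side"):
    m=robot.camera_model(n);print(n,m["fx"],m["cx"],m["cy"],-np.array(m["R"]).T@m["t"],np.round(m["R"],2).tolist())
s=robot.observe();print(s)
E
```

```text
top 387.42428149457515 253.72954586880618 195.28224645683432 [0.32805569 0.03271988 1.61981761] [[0.01, -1.0, -0.0], [-1.0, -0.01, -0.08], [0.08, 0.0, -1.0]]
side 478.1452277583591 255.88471481813943 199.1042713557216 [-0.27310251  1.19976763  0.94417076] [[-0.86, -0.51, -0.02], [-0.24, 0.44, -0.86], [0.45, -0.74, -0.5]]
{'time': 0.1, 'qpos': array([ 1.03300867e+00,  3.42651623e-01,  1.52488861e+00,  1.38654615e-05,
        1.27538553e+00, -1.45996970e-01]), 'qvel': array([ 0.00105394, -0.00063509, -0.00255366,  0.00054723, -0.00045317,
        0.00033009]), 'joint_efforts': array([ 1.34244878e-03, -4.32006776e+01, -2.44695371e+01,  7.18542212e-02,
        5.26081107e-02, -6.93957804e-05]), 'tool_pos': array([0.2002646 , 0.48493214, 0.22612667]), 'tool_rot': array([-3.14027566e+00, -2.07057595e-04,  2.74979779e+00]), 'contact_force': array([-0.98393971, -0.76409473, -0.39850931]), 'torque': array([-0.01876636,  0.03606351, -0.01441966]), 'grip_force': 0.0, 'opening': 0.09209718610025239}
```

View pics/t0.png

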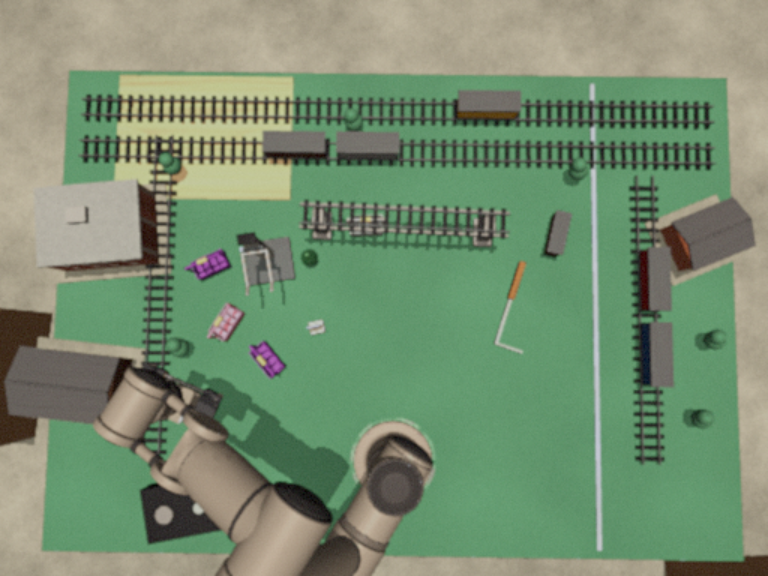

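View pics/s0.png

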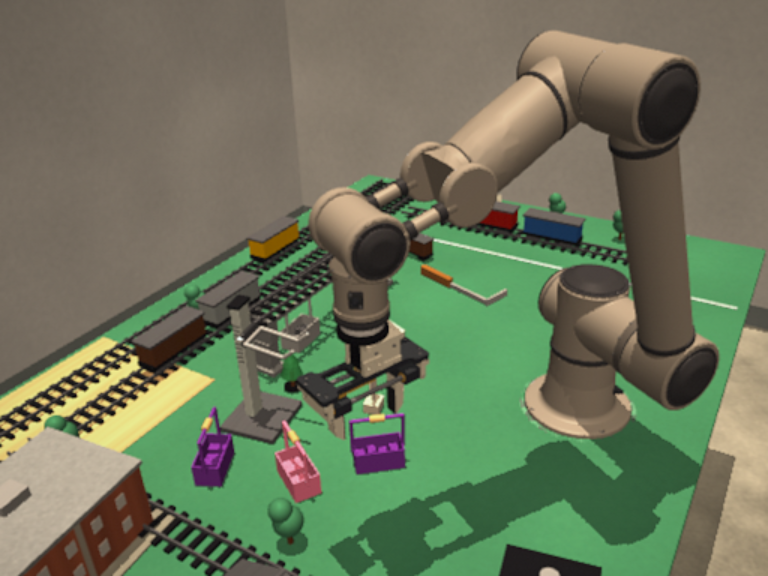

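Top view: the viaduct runs from (302,215) to (508,225). The grey caddy shows through the sleepers at (368,225), the balance is at (265,260), and the rod runs from its handle at (517,280) to its hook at (510,348). The look-alikes are purple at (208,265) and (267,358) and pink at (226,322). Only the steel-grey caddy under the track fits the description. I'll confirm with enlarged crops.

Run:
```python
from h import *
a=robot.read_camera("top")[:,:,::-1];b=robot.read_camera("side")[:,:,::-1]
A=cv2.resize(a[125:245,150:390],None,fx=3.3,fy=3.3,interpolation=cv2.INTER_CUBIC)
B=cv2.resize(b[185:300,135:350],None,fx=3.6,fy=3.6,interpolation=cv2.INTER_CUBIC)
cv2.imwrite("pics/t1.png",A);cv2.imwrite("pics/s1.png",B)
```

```text
(no output)
```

View pics/t1.png

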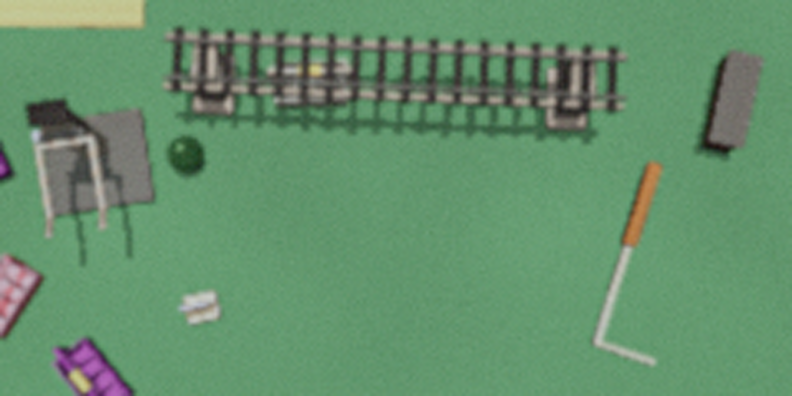

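View pics/s1.png

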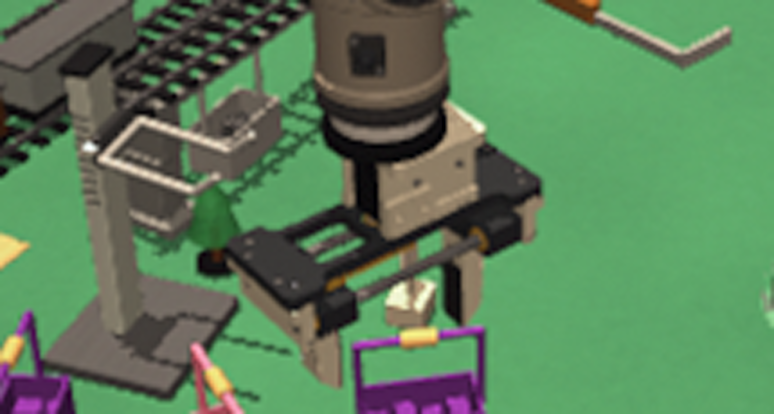

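The crops confirm it. Grey steel caddy with a yellow sleeve: sleeve at top-crop (313,70), body (270–352, 60–105). Rod: handle (654,164) to (631,245), corner (599,344), hook tip (655,361). Balance prong tips: (48,235) and (102,228). Next I'll turn these into positions.

Run:
```python
from h import *
T=lambda u,v,z:ray("top",150+u/3.3,125+v/3.3,z)
S=lambda u,v,z:ray("side",135+u/3.6,185+v/3.6,z)
P=lambda n,*a:print(n,np.round(a,4).tolist())
r=[T(*p) for p in[(168,36,.153),(167,86,.153),(623,56,.153),(622,103,.153)]];P("via",*r,sum(r)/4)
d=(r[0]+r[1]-r[2]-r[3]);P("via yaw",np.arctan2(-d[0],d[1]))
P("sleeve",T(313,70,.112)); P("bar ends",T(270,68,.105),T(352,70,.105))
P("body front top L R",T(272,103,.045),T(350,104,.045))
P("side rim",S(192,153,.045),S(282,118,.045),S(245,88,.045),S(190,175,0),S(283,133,0))
h0=T(654,164,.028);h1=T(631,245,.028);c=T(599,344,.015);t=T(655,361,.018)
P("rod",h0,h1,(h0+h1)/2,c,t);e=h1-h0;P("th",np.arctan2(e[1],e[0]),np.arctan2(*(c-h0)[[1,0]]),np.arctan2(*(t-c)[[1,0]]),np.linalg.norm(e))
a=T(48,232,.21);b=T(102,225,.21);k1=T(39,145,.21);k2=T(95,137,.21)
P("prong",a,b,k1,k2)
P("col top",T(27,103,.276),T(64,99,.276),T(33,127,.276),T(72,122,.276))
P("base",T(140,110,.014),T(153,200,.014),T(52,216,.014))
P("side prong tips",S(253,133,.2165),S(217,178,.2165), "kink",S(140,120,.21),S(97,152,.21),"base",S(236,297,.014),S(168,395,.014),S(45,360,.014))
P("boxcar",T(735,55,.065),T(762,58,.065),T(747,145,.065),T(710,140,.065)); P("tree",T(186,155,.06)); P("sign",T(200,308,.05))
```

```text
via [[0.6704, 0.2452, 0.153], [0.6114, 0.2449, 0.153], [0.6539, -0.2846, 0.153], [0.5986, -0.2833, 0.153], [0.6336, -0.0194, 0.153]]
via yaw [-0.0277]
sleeve [[0.6411, 0.0768, 0.112]]
bar ends [[0.6443, 0.1287, 0.105], [0.6432, 0.0302, 0.105]]
body front top L R [[0.6126, 0.1292, 0.045], [0.6127, 0.032, 0.045]]
side rim [[0.635, 0.1603, 0.045], [0.5953, 0.0689, 0.045], [0.6604, 0.0406, 0.045], [0.6584, 0.1401, 0.0], [0.6216, 0.035, 0.0]]
rod [[0.5449, -0.35, 0.028], [0.4427, -0.3209, 0.028], [0.4938, -0.3354, 0.028], [0.3191, -0.2833, 0.015], [0.299, -0.3524, 0.018]]
th [2.8634, 2.8543, -1.8539, 0.1063]
prong [[0.4351, 0.3644, 0.21], [0.4437, 0.3048, 0.21], [0.5321, 0.3775, 0.21], [0.5419, 0.3154, 0.21]]
col top [[0.5674, 0.3756, 0.276], [0.5722, 0.3364, 0.276], [0.5417, 0.3684, 0.276], [0.5476, 0.3271, 0.276]]
base [[0.607, 0.2986, 0.014], [0.4923, 0.2791, 0.014], [0.4703, 0.4061, 0.014]]Traceback (most recent call last):
  File "<stdin>", line 16, in <module>
  File "<stdin>", line 4, in <lambda>
    return _wrapfunc(a, 'round', decimals=decimals, out=out)
    return _wrapit(obj, method, *args, **kwds)
    conv = _array_converter(obj)
ValueError: setting an array element with a sequence. The requested array has an inhomogeneous shape after 1 dimensions. The detected shape was (9,) + inhomogeneous part.
```

```bash
cat >> h.py <<'E'
def pose(x,y,z,yaw,tilt=0):
    # tool down; tilt leans the gripper body back toward -heading of bar normal (rotation about tool y)
    return np.array([x,y,z]),Ro.from_euler("xyz",[np.pi,0,yaw])*Ro.from_rotvec([0,tilt,0])
def plan(*targets,start=None):
    s=robot.observe();p,R=start or (np.array(s["tool_pos"]),Ro.from_euler("xyz",s["tool_rot"]))
    print("from",np.round(p,4),np.round(R.as_euler("xyz"),3))
    for q,Q in targets:
        d=np.round(R.inv().apply(q-p),3);a=np.round((R.inv()*Q).as_rotvec(),3)
        print(d.tolist(),a.tolist());p=p+R.apply(d);R=R*Ro.from_rotvec(a)
    print("to",np.round(p,4),np.round(R.as_euler("xyz"),3))
E
python3 - <<'E'
from h import *
th=2.857;u=np.array([np.cos(th),np.sin(th)]);g=np.array([.494,-.335])+.025*u;print(g)
plan(pose(.26,.36,.29,2.75),pose(.36,.14,.29,2.80),pose(.44,-.08,.25,th),pose(g[0],g[1],.2,th),pose(g[0],g[1],.06,th))
E
```

```text
[ 0.4700056  -0.32798084]
from [0.2003 0.485  0.2263] [-3.141 -0.     2.75 ]
[-0.103, -0.093, -0.064] [-0.001, -0.0, -0.0]
[-0.176, -0.165, 0.0] [0.0, -0.0, -0.05]
[-0.149, -0.18, 0.04] [0.0, -0.0, -0.057]
[-0.099, -0.23, 0.05] [0.0, -0.0, -0.0]
[0.0, -0.0, 0.14] [0.0, -0.0, -0.0]
to [ 0.4702 -0.3279  0.0603] [ 3.141 -0.     2.857]
```

arm_command(
  moves=[
    [[-0.103,-0.093,-0.064],[0,0,0],0.06],
    [[-0.103,-0.093,-0.064],[0,0,0],0.06],
    [[-0.103,-0.093,-0.064],[0,0,0],0.06],
    [[-0.103,-0.093,-0.064],[0,0,0],0.06],
    [[-0.103,-0.093,-0.064],[0,0,0],0.06],
  ],
)

```text
time: 0.7
tool_pos: [0.2607, 0.3595, 0.2912]
tool_rot: [3.14, 0.0, 2.747]
contact_force: [0.2, 0.1, -0.6]
opening: 0.0608
grip_force: 0.0
```

arm_command(
  moves=[
    [[-0.035,-0.033,0],[0,0,-0.01],0.06],
    [[-0.07,-0.066,0],[0,0,-0.02],0.06],
    [[-0.106,-0.099,0],[0,0,-0.03],0.06],
    [[-0.141,-0.132,0],[0,0,-0.04],0.06],
    [[-0.176,-0.165,0],[0,0,-0.05],0.06],
  ],
)

```text
time: 1.2
tool_pos: [0.3599, 0.1397, 0.2899]
tool_rot: [-3.142, -0.001, 2.802]
contact_force: [0.3, -0.1, 0.3]
opening: 0.0599
grip_force: 0.0
```

arm_command(
  moves=[
    [[-0.03,-0.036,0.008],[0,0,-0.01],0.06],
    [[-0.06,-0.072,0.016],[0,0,-0.02],0.06],
    [[-0.09,-0.108,0.024],[0,0,-0.03],0.06],
    [[-0.12,-0.144,0.032],[0,0,-0.045],0.06],
    [[-0.149,-0.18,0.04],[0,0,-0.057],0.06],
  ],
)

```text
time: 1.7
tool_pos: [0.4406, -0.08, 0.2493]
tool_rot: [3.141, -0.001, 2.859]
contact_force: [1.1, 0.4, 0.2]
opening: 0.0602
grip_force: 0.0
```

arm_command(
  moves=[
    [[-0.02,-0.046,0.01],[0,0,0],0.06],
    [[-0.04,-0.092,0.02],[0,0,0],0.06],
    [[-0.06,-0.138,0.03],[0,0,0],0.06],
    [[-0.08,-0.184,0.04],[0,0,0],0.06],
    [[-0.099,-0.23,0.05],[0,0,0],0.06],
  ],
)

```text
time: 2.2
tool_pos: [0.4706, -0.3232, 0.1997]
tool_rot: [3.14, -0.002, 2.858]
contact_force: [1.7, -0.4, 0.1]
opening: 0.0597
grip_force: 0.0
```

arm_command(
  moves=[
    [[0,0,0.04],[0,0,0],0.06],
    [[0,0,0.08],[0,0,0],0.06],
    [[0,0,0.12],[0,0,0],0.06],
    [[0,0,0.14],[0,0,0],0.06],
    [[0,0,0.14],[0,0,0],0.06],
  ],
)

```text
time: 2.7
tool_pos: [0.4686, -0.3196, 0.0572]
tool_rot: [3.137, -0.008, 2.858]
contact_force: [0.7, 0.5, -0.3]
opening: 0.0602
grip_force: 0.0
```

Run:
```python
from h import *
print(robot.observe()["time"],robot.observe()["opening"])
a=robot.read_camera("top")[:,:,::-1];b=robot.read_camera("side")[:,:,::-1]
A=cv2.resize(a[125:245,150:390],None,fx=3.3,fy=3.3,interpolation=cv2.INTER_CUBIC)[:, :790]
B=cv2.resize(b[195:260,140:240],None,fx=3.05,fy=3.05,interpolation=cv2.INTER_CUBIC)
B2=cv2.resize(b[155:220,270:400],None,fx=3.05,fy=3.05,interpolation=cv2.INTER_CUBIC)
C=np.zeros((A.shape[0]+B.shape[0],790,3),np.uint8);C[:A.shape[0]]=A;C[A.shape[0]:,:B.shape[1]]=B;C[A.shape[0]:,B.shape[1]:B.shape[1]+B2.shape[1]]=B2
print(A.shape,B.shape,B2.shape)
cv2.imwrite("pics/t2.png",C)
plan(pose(.470,-.328,.004,2.857))
```

```text
2.7 0.06022600749688582
(396, 790, 3) (198, 305, 3) (198, 396, 3)
from [ 0.4704 -0.3218  0.0613] [ 3.141e+00 -1.000e-03  2.858e+00]
[-0.001, -0.006, 0.057] [0.001, -0.001, 0.001]
to [ 0.4697 -0.3278  0.0043] [-3.141  0.     2.857]
```

View pics/t2.png

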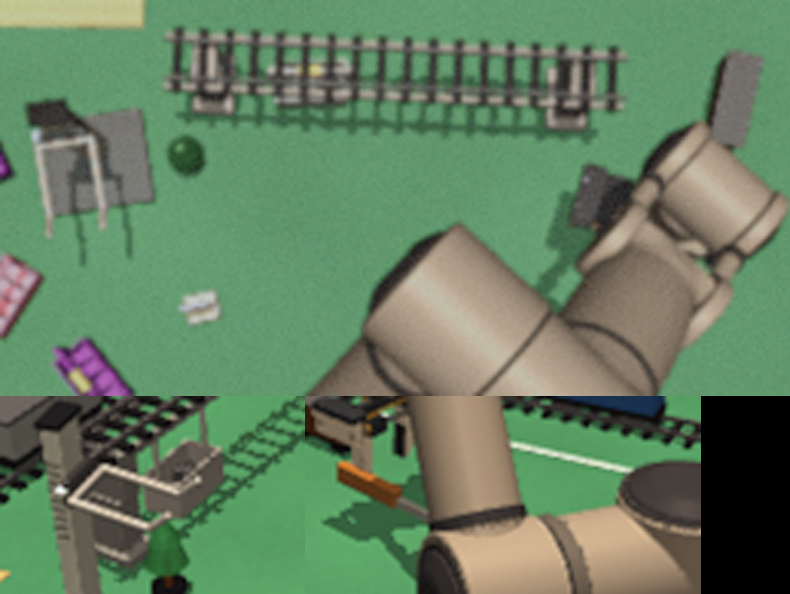

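The gripper is over the handle. The steel caddy sits behind the front rail, grey with a grey handle, between the prongs in the inset. Descending.

arm_command(
  moves=[
    [[0,0,0.02],[0,0,0],0.06],
    [[0,0,0.04],[0,0,0],0.06],
    [[0,0,0.055],[0,0,0],0.06],
    [[0,0,0.055],[0,0,0],0.06],
    [[0,0,0.055],[0,0,0],0.06],
  ],
)

```text
time: 3.3
tool_pos: [0.4707, -0.323, 0.0081]
tool_rot: [-3.141, 0.002, 2.857]
contact_force: [0.3, 0.1, 1.3]
opening: 0.06
grip_force: 0.0
```

Run:
```python
from h import *
plan(pose(.470,-.328,.004,2.857))
```

```text
from [ 0.4707 -0.323   0.0081] [-3.141e+00  2.000e-03  2.857e+00]
[-0.001, -0.005, 0.004] [-0.001, 0.002, 0.0]
to [ 0.4702 -0.3281  0.0041] [ 3.141 -0.     2.857]
```

arm_command(
  moves=[
    [[-0.001,-0.005,0.004],[0,0,0],0.06],
    [[-0.001,-0.005,0.004],[0,0,0],0.0],
    [[-0.001,-0.005,0.004],[0,0,0],0.0],
    [[-0.001,-0.005,0.004],[0,0,0],0.0],
    [[-0.001,-0.005,0.004],[0,0,0],0.0],
  ],
  squeeze=35,
)

```text
time: 3.8
tool_pos: [0.4693, -0.3277, 0.0029]
tool_rot: [-3.142, 0.0, 2.857]
contact_force: [0.3, -0.8, -0.3]
opening: 0.0325
grip_force: 0.0
```

arm_command(
  moves=[
    [[0,0,0],[0,0,0],0.0],
    [[0,0,0],[0,0,0],0.0],
    [[0,0,-0.01],[0,0,0],0.0],
    [[0,0,-0.03],[0,0,0],0.0],
    [[0,0,-0.05],[0,0,0],0.0],
  ],
)

```text
time: 4.3
tool_pos: [0.469, -0.3274, 0.0535]
tool_rot: [3.141, -0.001, 2.857]
contact_force: [0.7, -0.3, -0.8]
opening: 0.0177
grip_force: 34.8
```

Run:
```python
from h import *
print(robot.observe()["opening"])
# rotate by -2.857-ish in 4 calls while moving; end: hook right of caddy
v=-.028
plan(pose(.44,-.26,.10,2.2),pose(.42,-.2,.10,1.5),pose(.42,-.15,.10,.8),pose(.42,-.10,.10,.2),pose(.42,-.075,.05,v))
```

```text
0.01766807630289008
from [ 0.469  -0.3274  0.0535] [ 3.141e+00 -1.000e-03  2.857e+00]
[0.047, 0.057, -0.046] [0.0, -0.001, 0.657]
[0.06, 0.019, -0.0] [0.0, -0.0, 0.7]
[0.05, -0.004, -0.0] [-0.0, -0.0, 0.7]
[0.036, -0.034, -0.0] [-0.0, -0.0, 0.6]
[0.005, -0.025, 0.05] [-0.0, -0.0, 0.228]
to [ 0.4202 -0.0747  0.0496] [-3.141 -0.    -0.028]
```

arm_command(
  moves=[
    [[0.009,0.011,-0.046],[0,0,0.131],0.0],
    [[0.018,0.022,-0.046],[0,0,0.263],0.0],
    [[0.028,0.034,-0.046],[0,0,0.394],0.0],
    [[0.037,0.045,-0.046],[0,0,0.526],0.0],
    [[0.047,0.057,-0.046],[0,0,0.657],0.0],
  ],
)

```text
time: 4.8
tool_pos: [0.4399, -0.2593, 0.0995]
tool_rot: [3.141, 0.001, 2.194]
contact_force: [0.6, -0.6, -1.0]
opening: 0.0177
grip_force: 34.8
```

arm_command(
  moves=[
    [[0.012,0.004,0],[0,0,0.14],0.0],
    [[0.024,0.008,0],[0,0,0.28],0.0],
    [[0.036,0.012,0],[0,0,0.42],0.0],
    [[0.048,0.016,0],[0,0,0.56],0.0],
    [[0.06,0.019,0],[0,0,0.7],0.0],
  ],
)

```text
time: 5.3
tool_pos: [0.4201, -0.1995, 0.0993]
tool_rot: [3.141, 0.0, 1.494]
contact_force: [0.8, 0.5, -1.5]
opening: 0.0177
grip_force: 34.8
```

arm_command(
  moves=[
    [[0.01,-0.001,0],[0,0,0.14],0.0],
    [[0.02,-0.002,0],[0,0,0.28],0.0],
    [[0.03,-0.003,0],[0,0,0.42],0.0],
    [[0.04,-0.004,0],[0,0,0.56],0.0],
    [[0.05,-0.004,0],[0,0,0.7],0.0],
  ],
)

```text
time: 5.8
tool_pos: [0.4197, -0.1495, 0.0993]
tool_rot: [3.141, -0.0, 0.794]
contact_force: [0.3, 0.8, -0.8]
opening: 0.0179
grip_force: 34.8
```

arm_command(
  moves=[
    [[0.007,-0.007,0],[0,0,0.12],0.0],
    [[0.014,-0.014,0],[0,0,0.24],0.0],
    [[0.021,-0.02,0],[0,0,0.36],0.0],
    [[0.028,-0.027,0],[0,0,0.48],0.0],
    [[0.036,-0.034,0],[0,0,0.6],0.0],
  ],
)

```text
time: 6.3
tool_pos: [0.4205, -0.1, 0.0994]
tool_rot: [3.141, -0.001, 0.195]
contact_force: [0.3, 0.5, -0.9]
opening: 0.018
grip_force: 34.8
```

arm_command(
  moves=[
    [[0.002,-0.01,0.01],[0,0,0.114],0.0],
    [[0.005,-0.025,0.02],[0,0,0.228],0.0],
    [[0.005,-0.025,0.035],[0,0,0.228],0.0],
    [[0.005,-0.025,0.05],[0,0,0.228],0.0],
    [[0.005,-0.025,0.05],[0,0,0.228],0.0],
  ],
)

```text
time: 6.8
tool_pos: [0.4194, -0.0744, 0.048]
tool_rot: [-3.141, 0.003, -0.028]
contact_force: [0.5, 1.1, -0.2]
opening: 0.0179
grip_force: 34.8
```

Run:
```python
from h import *
s=robot.observe();print(s["qpos"].round(2),s["opening"],s["grip_force"])
a=robot.read_camera("top")[:,:,::-1];b=robot.read_camera("side")[:,:,::-1]
A=cv2.resize(a[115:235,150:390],None,fx=3.3,fy=3.3,interpolation=cv2.INTER_CUBIC)[:, :790]
B=cv2.resize(b[180:245,140:399],None,fx=3.05,fy=3.05,interpolation=cv2.INTER_CUBIC)[:,:790]
C=np.zeros((A.shape[0]+B.shape[0],790,3),np.uint8);C[:A.shape[0],:A.shape[1]]=A;C[A.shape[0]:,:B.shape[1]]=B
cv2.imwrite("pics/t3.png",C)
v=-.028
# slide: in at y such that tip clears caddy, z .006
plan(pose(.42,-.075,.006,v),pose(.53,-.078,.006,v),pose(.53,.015,.006,v))
```

```text
[-0.36  0.42  2.01  0.    0.71  1.24] 0.01793140511468975 34.78383243083954
from [ 0.4205 -0.075   0.0492] [-3.142 -0.    -0.028]
[-0.001, 0.0, 0.043] [-0.0, -0.0, -0.0]
[0.111, -0.0, 0.0] [-0.0, -0.0, -0.0]
[-0.003, -0.093, 0.0] [-0.0, -0.0, -0.0]
to [0.5301 0.015  0.0063] [-3.142 -0.    -0.028]
```

View pics/t3.png

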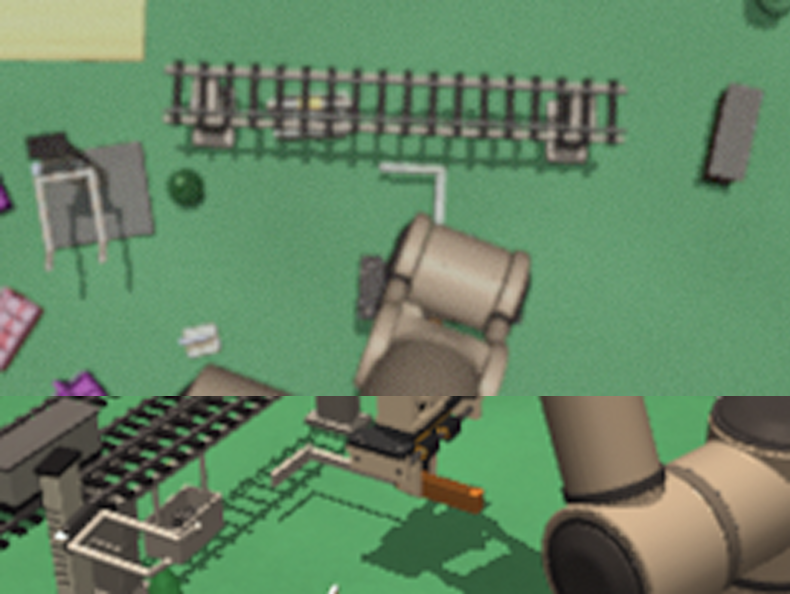

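The rod is held level. Its corner is at crop (443,168) and its hook tip at (380,166), right of the caddy's edge at 352. Sliding it under the track now.

arm_command(
  moves=[
    [[0,0,0.015],[0,0,0],0.0],
    [[0,0,0.03],[0,0,0],0.0],
    [[0,0,0.043],[0,0,0],0.0],
    [[0,0,0.043],[0,0,0],0.0],
    [[0,0,0.043],[0,0,0],0.0],
  ],
)

```text
time: 7.4
tool_pos: [0.4209, -0.0751, 0.0065]
tool_rot: [3.141, -0.001, -0.028]
contact_force: [0.7, 0.2, -1.6]
opening: 0.0177
grip_force: 34.8
```

arm_command(
  moves=[
    [[0.022,0,0],[0,0,0],0.0],
    [[0.044,0,0],[0,0,0],0.0],
    [[0.066,0,0],[0,0,0],0.0],
    [[0.088,0,0],[0,0,0],0.0],
    [[0.111,0,0],[0,0,0],0.0],
  ],
)

```text
time: 7.9
tool_pos: [0.5328, -0.0782, 0.0072]
tool_rot: [3.141, -0.002, -0.028]
contact_force: [-0.1, -0.7, -1.4]
opening: 0.0179
grip_force: 34.8
```

arm_command(
  moves=[
    [[0,0,0],[0,0,0],0.0],
    [[-0.001,-0.02,0],[0,0,0],0.0],
    [[-0.001,-0.04,0],[0,0,0],0.0],
    [[-0.002,-0.06,0],[0,0,0],0.0],
    [[-0.002,-0.08,0],[0,0,0],0.0],
  ],
)

```text
time: 8.4
tool_pos: [0.5311, 0.0026, 0.0067]
tool_rot: [-3.142, -0.0, -0.028]
contact_force: [-0.6, 0.2, -2.0]
opening: 0.0177
grip_force: 34.8
```

Run:
```python
from h import *
s=robot.observe();print(s["tool_pos"],s["opening"],s["contact_force"])
a=robot.read_camera("top")[:,:,::-1];b=robot.read_camera("side")[:,:,::-1]
A=cv2.resize(a[130:210,200:330],None,fx=4.8,fy=4.8,interpolation=cv2.INTER_CUBIC)
B=cv2.resize(b[185:240,160:310],None,fx=3.8,fy=3.8,interpolation=cv2.INTER_CUBIC)
C=np.zeros((A.shape[0]+B.shape[0],max(A.shape[1],B.shape[1]),3),np.uint8);C[:A.shape[0],:A.shape[1]]=A;C[A.shape[0]:,:B.shape[1]]=B
print(A.shape,C.shape)
cv2.imwrite("pics/t4.png",C)
```

```text
[0.53113508 0.00262927 0.00671161] 0.017709113446500075 [-0.63278226  0.22626542 -1.96705432]
(384, 624, 3) (593, 624, 3)
```

View pics/t4.png

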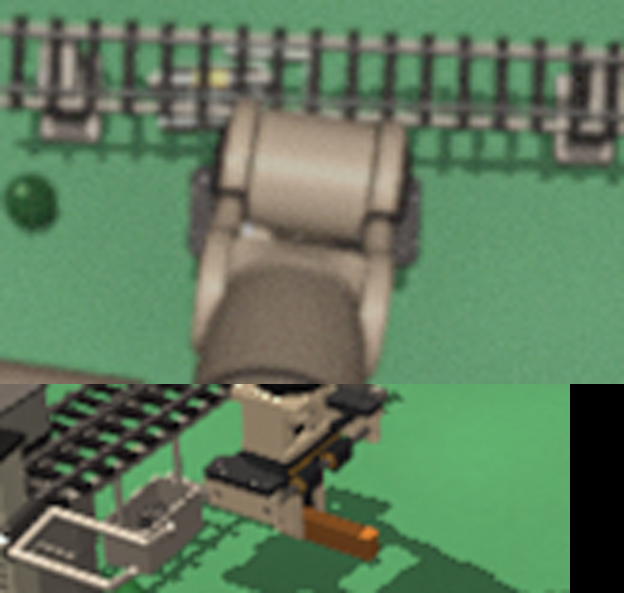

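The hook strip is behind the caddy: strip from crop (225,48) to (310,55), handle bar at row 78, sleeve at (217,77). I'll shift 19 mm further left so the strip covers the caddy's centre, then pull.

arm_command(
  moves=[
    [[0,-0.006,0],[0,0,0],0.0],
    [[0,-0.013,0],[0,0,0],0.0],
    [[0,-0.019,0],[0,0,0],0.0],
    [[0,-0.019,0],[0,0,0],0.0],
    [[-0.006,-0.019,0],[0,0,0],0.0],
  ],
)

```text
time: 9.0
tool_pos: [0.5267, 0.021, 0.0058]
tool_rot: [3.142, -0.001, -0.028]
contact_force: [0.5, 0.6, -1.1]
opening: 0.0176
grip_force: 34.8
```

arm_command(
  moves=[
    [[-0.006,0,0],[0,0,0],0.0],
    [[-0.012,0,0],[0,0,0],0.0],
    [[-0.018,0,0],[0,0,0],0.0],
    [[-0.024,0,0],[0,0,0],0.0],
    [[-0.03,0,0],[0,0,0],0.0],
  ],
)

```text
time: 9.5
tool_pos: [0.4958, 0.0219, 0.0059]
tool_rot: [-3.141, -0.0, -0.028]
contact_force: [1.9, -1.6, -2.8]
opening: 0.0183
grip_force: 34.8
```

arm_command(
  moves=[
    [[-0.006,0,0],[0,0,0],0.0],
    [[-0.012,0,0],[0,0,0],0.0],
    [[-0.018,0,0],[0,0,0],0.0],
    [[-0.024,0,0],[0,0,0],0.0],
    [[-0.03,0,0],[0,0,0],0.0],
  ],
)

```text
time: 10.0
tool_pos: [0.4658, 0.0229, 0.0058]
tool_rot: [-3.142, -0.0, -0.028]
contact_force: [2.0, 0.2, -1.2]
opening: 0.0181
grip_force: 34.8
```

Run:
```python
from h import *
s=robot.observe();print(s["tool_pos"],s["opening"],s["contact_force"])
a=robot.read_camera("top")[:,:,::-1];b=robot.read_camera("side")[:,:,::-1]
A=cv2.resize(a[130:210,200:330],None,fx=4.8,fy=4.8,interpolation=cv2.INTER_CUBIC)
B=cv2.resize(b[185:240,160:310],None,fx=3.8,fy=3.8,interpolation=cv2.INTER_CUBIC)
C=np.zeros((A.shape[0]+B.shape[0],max(A.shape[1],B.shape[1]),3),np.uint8);C[:A.shape[0],:A.shape[1]]=A;C[A.shape[0]:,:B.shape[1]]=B
cv2.imwrite("pics/t5.png",C)
```

```text
[0.4657613  0.02288748 0.0058144 ] 0.018055093267127842 [ 1.97504591  0.18461958 -1.23936884]
```

View pics/t5.png

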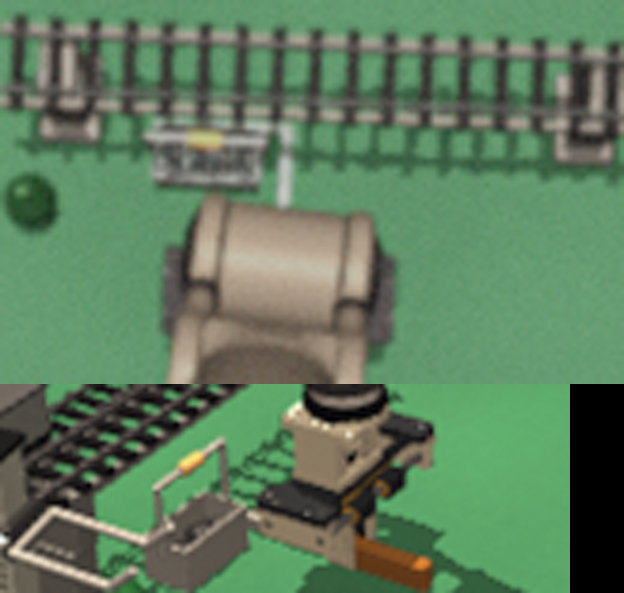

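The caddy has come upright past the front rail, hook behind it. Sleeve at (205,140), rod bar at (285,165). I'll keep pulling.

arm_command(
  moves=[
    [[-0.006,0,0],[0,0,0],0.0],
    [[-0.012,0,0],[0,0,0],0.0],
    [[-0.018,0,0],[0,0,0],0.0],
    [[-0.024,0,0],[0,0,0],0.0],
    [[-0.03,0,0],[0,0,0],0.0],
  ],
)

```text
time: 10.6
tool_pos: [0.4357, 0.0237, 0.0058]
tool_rot: [-3.141, -0.0, -0.028]
contact_force: [0.9, 0.1, -1.5]
opening: 0.018
grip_force: 34.8
```

arm_command(
  moves=[
    [[-0.006,0,0],[0,0,0],0.0],
    [[-0.012,0,0],[0,0,0],0.0],
    [[-0.018,0,0],[0,0,0],0.0],
    [[-0.024,0,0],[0,0,0],0.0],
    [[-0.03,0,0],[0,0,0],0.0],
  ],
)

```text
time: 11.1
tool_pos: [0.4057, 0.0246, 0.0058]
tool_rot: [-3.142, -0.0, -0.028]
contact_force: [1.2, -1.2, -1.1]
opening: 0.0181
grip_force: 34.8
```

arm_command(
  moves=[
    [[-0.006,0,0],[0,0,0],0.0],
    [[-0.012,0,0],[0,0,0],0.0],
    [[-0.018,0,0],[0,0,0],0.0],
    [[-0.024,0,0],[0,0,0],0.0],
    [[-0.028,0,0],[0,0,0],0.0],
  ],
)

```text
time: 11.6
tool_pos: [0.3776, 0.0254, 0.0058]
tool_rot: [-3.141, 0.0, -0.028]
contact_force: [2.3, -0.3, -1.0]
opening: 0.0179
grip_force: 34.8
```

arm_command(
  moves=[
    [[0.003,0,0],[0,0,0],0.0],
    [[0.005,0,0.001],[0,0,0],0.0],
    [[0.005,0,0.002],[0,0,0],0.0],
    [[0.005,0,0.003],[0,0,0],0.0],
    [[0.005,0,0.003],[0,0,0],0.0],
  ],
)

```text
time: 12.1
tool_pos: [0.3832, 0.0252, 0.0027]
tool_rot: [-3.142, 0.0, -0.028]
contact_force: [-0.3, -0.1, 0.2]
opening: 0.0179
grip_force: 34.8
```

arm_command(
  moves=[
    [[0,0,0],[0,0,0],0.05],
    [[0,0,0],[0,0,0],0.05],
    [[0,0,0],[0,0,0],0.05],
    [[0,0,0],[0,0,0],0.05],
    [[0,0,0],[0,0,0],0.05],
  ],
)

```text
time: 12.6
tool_pos: [0.3832, 0.0252, 0.0028]
tool_rot: [-3.142, -0.0, -0.028]
contact_force: [-1.0, -0.0, 0.9]
opening: 0.049
grip_force: 0.0
```

arm_command(
  moves=[
    [[0,0,-0.02],[0,0,0],0.05],
    [[0,0,-0.06],[0,0,0],0.05],
    [[0,0,-0.11],[0,0,0],0.05],
    [[0,0,-0.16],[0,0,0],0.05],
    [[0,0,-0.2],[0,0,0],0.05],
  ],
)

```text
time: 13.1
tool_pos: [0.3832, 0.0252, 0.2056]
tool_rot: [3.141, -0.002, -0.028]
contact_force: [0.5, 0.1, -0.3]
opening: 0.0499
grip_force: 0.0
```

arm_command(
  moves=[
    [[0,0.04,0],[0,0,0],0.05],
    [[0,0.08,0],[0,0,0],0.05],
    [[0,0.12,0],[0,0,0],0.05],
    [[0,0.16,0],[0,0,0],0.05],
    [[0,0.2,0],[0,0,0],0.05],
  ],
)

```text
time: 13.6
tool_pos: [0.3771, -0.1762, 0.2028]
tool_rot: [-3.142, -0.0, -0.028]
contact_force: [1.4, 0.2, 0.0]
opening: 0.0501
grip_force: 0.0
```

Run:
```python
from h import *
a=robot.read_camera("top")[:,:,::-1];b=robot.read_camera("side")[:,:,::-1]
np.save("a6.npy",a);np.save("b6.npy",b)
A=cv2.resize(a[150:235,150:315],None,fx=4.5,fy=4.5,interpolation=cv2.INTER_CUBIC)
B=cv2.resize(b[195:275,140:350],None,fx=2.6,fy=2.6,interpolation=cv2.INTER_CUBIC)
C=np.zeros((A.shape[0]+B.shape[0],max(A.shape[1],B.shape[1]),3),np.uint8);C[:A.shape[0],:A.shape[1]]=A;C[A.shape[0]:,:B.shape[1]]=B
print(A.shape,C.shape);cv2.imwrite("pics/t6.png",C)
```

```text
(382, 742, 3) (590, 742, 3)
```

View pics/t6.png

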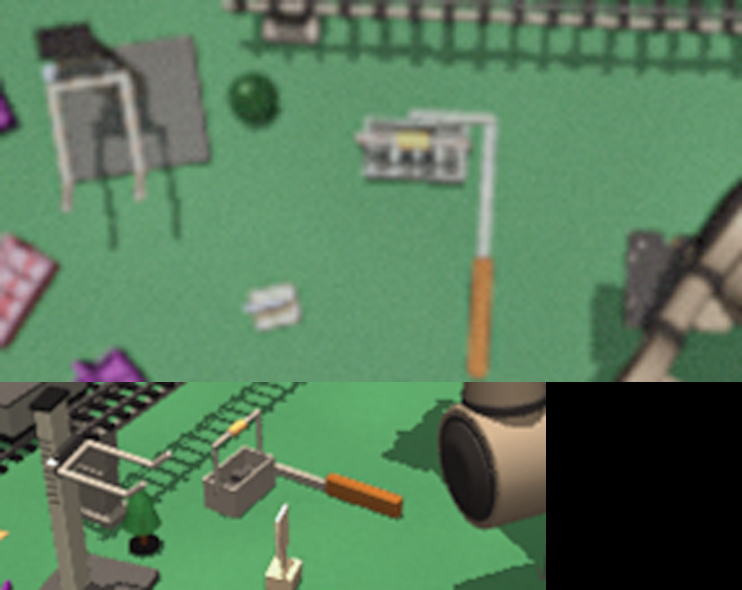

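Caddy stands upright and clear at (413,150), the rod lies flat from (480,370) to its hook at (410–495,118), and the balance prong tips are at (67,208) and (140,197). Next I'll fit the poses numerically.

Run:
```python
from h import *
from scipy.optimize import least_squares
a=np.load("a6.npy");b=np.load("b6.npy")
def yel(im,x0,y0,x1,y1):
    h=cv2.cvtColor(np.ascontiguousarray(im[y0:y1,x0:x1]),cv2.COLOR_BGR2HSV);m=(h[...,0]>17)&(h[...,0]<32)&(h[...,1]>80)&(h[...,2]>110)
    v,u=np.nonzero(m);return u.mean()+x0,v.mean()+y0,len(u)
A=yel(a,225,170,260,190);B=yel(b,222,200,245,222);print(A,B)
X=least_squares(lambda X:np.r_[np.subtract(px("top",X),A[:2]),np.subtract(px("side",X),B[:2])],[.5,.08,.105]);print("sleeve",X.x,X.fun)
T6=lambda u,v:("top",150+u/4.5,150+v/4.5);S6=lambda u,v:("side",140+u/2.6,195+(v-382)/2.6)
S1=lambda u,v:("side",135+u/3.6,185+v/3.6);T1=lambda u,v:("top",150+u/3.3,125+v/3.3)
# caddy
def mk(obs):
    def f(p):
        c,s=np.cos(p[2]),np.sin(p[2]);return np.ravel([np.subtract(px(n,[p[0]+c*q[0]-s*q[1],p[1]+s*q[0]+c*q[1],q[2]]),(u,v)) for (n,u,v),q in obs])
    return f
cad=[(T6(357,136),(0,.051,.105)),(T6(470,141),(0,-.051,.105)),(T6(362,182),(-.025,.046,.045)),(T6(465,184),(-.025,-.046,.045)),(S6(215,445),(0,.0475,.107)),(S6(260,413),(0,-.0475,.107)),(S6(238,490),(-.025,.046,.045)),(S6(274,458),(-.025,-.046,.045)),(S6(206,475),(.025,.046,.045))]
r=least_squares(mk(cad),[.5,.08,0],loss="soft_l1");print("caddy",r.x,r.fun.reshape(-1,2).round(1).tolist())
bal=[(T1(140,110),(.055,-.065,.014)),(T1(153,200),(-.065,-.065,.014)),(T1(52,216),(-.065,.065,.014)),(T6(193,38),(.055,-.065,.014)),(T6(210,164),(-.065,-.065,.014)),(T6(75,181),(-.065,.065,.014)),
(S1(236,297),(-.065,-.065,.014)),(S1(168,395),(-.065,.065,.014)),(S1(45,360),(.055,.065,.014)),
(T6(67,205),(-.111,.03,.207)),(T6(141,194),(-.111,-.03,.207)),(S1(253,133),(-.111,-.03,.211)),(S1(217,178),(-.111,.03,.211))]
r=least_squares(mk(bal),[.55,.35,.13],loss="soft_l1");print("bal",r.x,r.fun.reshape(-1,2).round(1).tolist())
r=least_squares(mk(bal[:9]),[.55,.35,.13],loss="soft_l1");x,y,t=r.x;print("base only",r.x,"seat",x-.091*np.cos(t),y-.091*np.sin(t))
# prong tips triangulated
for p,q in((T6(67,205),S1(217,178)),(T6(141,194),S1(253,133)),(T6(50,83),S1(100,155)),(T6(128,75),S1(140,120))):
    X=least_squares(lambda X:np.r_[np.subtract(px(p[0],X),p[1:]),np.subtract(px(q[0],X),q[1:])],[.45,.33,.2]);print("tri",X.x.round(4),X.fun.round(1))
```

```text
(np.float64(241.75), np.float64(180.375), 8) (np.float64(230.61111111111111), np.float64(211.5), 18)
sleeve [0.50645527 0.08724945 0.10710134] [-0.0774563  -0.13519631  0.13166975  0.01063464]
caddy [ 0.5012109   0.08801432 -0.03488848] [[-0.8, 0.8], [-0.0, 0.9], [-0.0, -1.6], [-0.4, -1.0], [0.9, -0.5], [-0.0, -1.3], [-0.5, -0.1], [1.1, -1.0], [-0.4, 1.3]]
bal [0.54573165 0.35412985 0.16255756] [[-0.1, -0.8], [-0.1, 0.1], [-0.4, -0.2], [-0.5, -0.9], [-0.4, -0.8], [-1.3, 0.0], [1.8, -0.9], [0.4, -1.7], [-0.9, -1.1], [-0.6, 0.8], [-0.8, 0.9], [0.4, 0.1], [0.5, -1.0]]
base only [0.54418202 0.35426838 0.15792335] seat 0.4543144244063911 0.33995701490387276
tri [0.4347 0.3642 0.2057] [-0.  -0.1  0.1  0. ]
tri [0.4444 0.3037 0.2087] [-0.1 -0.1  0.1  0. ]
tri [0.535  0.3817 0.2048] [-0.1 -0.1  0.1  0. ]
tri [0.5447 0.32   0.1993] [-0.3 -0.5  0.4  0.1]
```

```bash
cat >> h.py <<'E'
def bp(bx,by,bz,phi,al=.38,back=0):
    "tool pose gripping a bar centre at (bx,by,bz), bar yaw phi, leaning back al, retreated by back"
    R=Ro.from_euler("xyz",[np.pi,0,np.pi/2+phi])*Ro.from_rotvec([-al,0,0]);z=R.apply([0,0,1]);return np.array([bx,by,bz])+z*(.019-back),R
E
python3 - <<'E'
from h import *
c=(.5045,.0875,.105,-.035)
plan(pose(.40,-.13,.25,.5),pose(.42,-.07,.28,1.02),pose(.44,.0,.28,1.536),bp(*c,back=.12),bp(*c,back=.04))
T=lambda u,v,z:ray("top",150+u/3.3,125+v/3.3,z).round(3)
print(T(90,380,.1),T(5,290,.05),"sign",T(200,308,.08),"tree",T(186,155,.08))
E
```

```text
from [ 0.3775 -0.1787  0.2027] [ 3.14e+00 -1.00e-03 -3.30e-02]
[0.021, -0.049, -0.047] [0.002, -0.0, -0.533]
[0.046, -0.043, -0.03] [-0.0, -0.0, -0.52]
[0.071, -0.02, -0.0] [-0.0, -0.0, -0.516]
[0.089, 0.024, 0.081] [-0.38, -0.0, 0.0]
[0.0, 0.0, 0.08] [0.0, -0.0, 0.0]
to [0.4967 0.0876 0.1244] [ 2.762 -0.     1.536]
[0.269 0.335 0.1  ] [0.375 0.453 0.05 ] sign [0.356 0.209 0.08 ] tree [0.541 0.23  0.08 ]
```

arm_command(
  moves=[
    [[0.004,-0.01,-0.01],[0,0,-0.107],0.05],
    [[0.008,-0.02,-0.019],[0,0,-0.213],0.05],
    [[0.013,-0.029,-0.028],[0,0,-0.32],0.05],
    [[0.017,-0.039,-0.038],[0,0,-0.426],0.05],
    [[0.021,-0.049,-0.047],[0,0,-0.533],0.05],
  ],
)

```text
time: 14.2
tool_pos: [0.3998, -0.125, 0.25]
tool_rot: [-3.141, 0.0, 0.51]
contact_force: [0.1, -0.1, 0.2]
opening: 0.0499
grip_force: 0.0
```

arm_command(
  moves=[
    [[0.009,-0.009,-0.006],[0,0,-0.104],0.05],
    [[0.018,-0.017,-0.012],[0,0,-0.208],0.05],
    [[0.028,-0.026,-0.018],[0,0,-0.312],0.05],
    [[0.037,-0.034,-0.024],[0,0,-0.416],0.05],
    [[0.046,-0.043,-0.03],[0,0,-0.52],0.05],
  ],
)

```text
time: 14.7
tool_pos: [0.4192, -0.0651, 0.2798]
tool_rot: [-3.141, -0.0, 1.03]
contact_force: [0.8, -0.2, 0.1]
opening: 0.0501
grip_force: 0.0
```

arm_command(
  moves=[
    [[0.014,-0.004,0],[0,0,-0.103],0.05],
    [[0.028,-0.008,0],[0,0,-0.206],0.05],
    [[0.043,-0.012,0],[0,0,-0.31],0.05],
    [[0.057,-0.016,0],[0,0,-0.413],0.05],
    [[0.071,-0.02,0],[0,0,-0.516],0.05],
  ],
)

```text
time: 15.2
tool_pos: [0.4387, 0.0061, 0.2796]
tool_rot: [-3.141, -0.0, 1.546]
contact_force: [0.6, -0.5, -0.3]
opening: 0.0501
grip_force: 0.0
```

arm_command(
  moves=[
    [[0.022,0.006,0.02],[-0.095,0,0],0.05],
    [[0.044,0.012,0.04],[-0.19,0,0],0.05],
    [[0.067,0.018,0.061],[-0.285,0,0],0.05],
    [[0.089,0.024,0.081],[-0.38,0,0],0.05],
    [[0.089,0.024,0.081],[-0.38,0,0],0.05],
  ],
)

```text
time: 15.7
tool_pos: [0.4615, 0.0953, 0.1952]
tool_rot: [2.767, -0.0, 1.544]
contact_force: [-0.7, 0.4, -0.0]
opening: 0.0499
grip_force: 0.0
```

Run:
```python
from h import *
print(robot.observe()["qpos"].round(2))
c=(.5045,.0875,.105,-.035)
plan(bp(*c,back=.04),bp(*c))
```

```text
[ 0.06  0.1   2.01 -0.05  0.66  0.12]
from [0.4615 0.0953 0.1952] [ 2.767 -0.     1.544]
[-0.007, 0.007, 0.079] [-0.006, -0.004, 0.008]
[0.0, 0.0, 0.04] [0.0, 0.0, -0.0]
to [0.5116 0.0869 0.0871] [2.761 0.    1.536]
```

arm_command(
  moves=[
    [[-0.003,0.003,0.02],[0,0,0],0.05],
    [[-0.007,0.007,0.04],[-0.006,0,0.008],0.05],
    [[-0.007,0.007,0.06],[-0.006,0,0.008],0.05],
    [[-0.007,0.007,0.079],[-0.006,0,0.008],0.05],
    [[-0.007,0.007,0.079],[-0.006,0,0.008],0.05],
  ],
)

```text
time: 16.2
tool_pos: [0.5011, 0.0845, 0.1265]
tool_rot: [2.76, -0.003, 1.533]
contact_force: [1.3, -1.1, 1.1]
opening: 0.05
grip_force: 0.0
```

arm_command(
  moves=[
    [[0,0,0.01],[0,0,0],0.05],
    [[0,0,0.02],[0,0,0],0.05],
    [[0,0,0.03],[0,0,0],0.05],
    [[0,0,0.04],[0,0,0],0.05],
    [[0,0,0.04],[0,0,0],0.05],
  ],
)

```text
time: 16.7
tool_pos: [0.5162, 0.0842, 0.0896]
tool_rot: [2.758, -0.003, 1.533]
contact_force: [-1.3, 0.1, 0.7]
opening: 0.0504
grip_force: 0.0
```

Run:
```python
from h import *
plan(bp(.5045,.0875,.105,-.035))
b=robot.read_camera("side")[:,:,::-1]
cv2.imwrite("pics/s7.png",cv2.resize(b[150:260,180:300],None,fx=5,fy=5,interpolation=cv2.INTER_CUBIC))
```

```text
from [0.5162 0.0842 0.0896] [ 2.758 -0.003  1.533]
[0.003, -0.005, 0.0] [0.004, -0.002, -0.003]
to [0.5117 0.0874 0.0877] [2.762 0.    1.535]
```

arm_command(
  moves=[
    [[0.003,-0.005,0],[0,0,0],0.05],
    [[0.003,-0.005,0],[0,0,0],0.03],
    [[0.003,-0.005,0],[0,0,0],0.02],
    [[0.003,-0.005,0],[0,0,0],0.0],
    [[0.003,-0.005,0],[0,0,0],0.0],
  ],
  squeeze=30,
)

```text
time: 17.25
tool_pos: [0.5121, 0.0875, 0.0893]
tool_rot: [2.755, -0.003, 1.533]
contact_force: [0.3, -0.5, 0.1]
opening: 0.0226
grip_force: 0.0
```

arm_command(
  moves=[
    [[0,0,0],[0,0,0],0.0],
    [[0,0,0],[0,0,0],0.0],
    [[0,0,0],[0,0,0],0.0],
    [[0,0,0],[0,0,0],0.0],
    [[0,0,0],[0,0,0],0.0],
  ],
)

```text
time: 17.75
tool_pos: [0.5121, 0.0875, 0.0892]
tool_rot: [2.755, -0.003, 1.533]
contact_force: [-0.1, -0.8, 2.7]
opening: 0.013
grip_force: 30.0
```

Run:
```python
from h import *
f=.16;u=np.array([np.cos(f),np.sin(f)]);s=np.array([.457,.338]);pre=s-.07*u;print(pre)
R=bp(0,0,0,0)[1]
st=robot.observe();p=np.array(st["tool_pos"])-.019*Ro.from_euler("xyz",st["tool_rot"]).apply([0,0,1]);print("bar",p)
plan(bp(p[0],p[1],.165,-.035),bp(p[0]-.02,p[1],.262,-.035),bp(.40,.20,.262,.05),bp(*pre,.262,f),bp(*pre,.228,f))
```

```text
[0.38789409 0.32684773]
bar [0.50493972 0.08768496 0.10682119]
from [0.5121 0.0875 0.0892] [ 2.755 -0.003  1.533]
[0.0, 0.022, -0.054] [0.006, -0.002, -0.003]
[-0.001, 0.017, -0.097] [0.0, 0.0, -0.0]
[0.11, -0.082, -0.033] [0.0, 0.032, -0.079]
[0.128, -0.006, -0.002] [0.0, 0.04, -0.103]
[0.0, -0.012, 0.031] [0.0, 0.0, 0.0]
to [0.3951 0.3276 0.2106] [2.761e+00 1.000e-03 1.731e+00]
```

arm_command(
  moves=[
    [[0,0.004,-0.01],[0,0,0],0.0],
    [[0,0.008,-0.02],[0,0,0],0.0],
    [[0,0.013,-0.032],[0,0,0],0.0],
    [[0,0.018,-0.044],[0,0,0],0.0],
    [[0,0.022,-0.054],[0,0,0],0.0],
  ],
)

```text
time: 18.25
tool_pos: [0.5112, 0.0873, 0.1471]
tool_rot: [2.758, -0.003, 1.533]
contact_force: [-0.7, -0.7, -3.5]
opening: 0.013
grip_force: 30.0
```

arm_command(
  moves=[
    [[0,0.003,-0.02],[0,0,0],0.0],
    [[0,0.007,-0.04],[0,0,0],0.0],
    [[0,0.01,-0.06],[0,0,0],0.0],
    [[-0.001,0.014,-0.08],[0,0,0],0.0],
    [[-0.001,0.017,-0.097],[0,0,0],0.0],
  ],
)

```text
time: 18.75
tool_pos: [0.4902, 0.0867, 0.2437]
tool_rot: [2.758, -0.003, 1.533]
contact_force: [0.6, -0.0, -3.3]
opening: 0.013
grip_force: 30.0
```

arm_command(
  moves=[
    [[0.022,-0.016,-0.007],[0,0.006,-0.016],0.0],
    [[0.044,-0.033,-0.013],[0,0.012,-0.032],0.0],
    [[0.066,-0.049,-0.02],[0,0.018,-0.048],0.0],
    [[0.088,-0.066,-0.026],[0,0.025,-0.064],0.0],
    [[0.11,-0.082,-0.033],[0,0.032,-0.079],0.0],
  ],
)

```text
time: 19.25
tool_pos: [0.4052, 0.2004, 0.2425]
tool_rot: [2.758, -0.002, 1.619]
contact_force: [-0.8, -0.3, -2.9]
opening: 0.0128
grip_force: 30.0
```

arm_command(
  moves=[
    [[0.02,-0.001,0],[0,0.006,-0.015],0.0],
    [[0.045,-0.002,0],[0,0.014,-0.036],0.0],
    [[0.075,-0.004,-0.001],[0,0.023,-0.06],0.0],
    [[0.105,-0.005,-0.002],[0,0.033,-0.085],0.0],
    [[0.128,-0.006,-0.002],[0,0.04,-0.103],0.0],
  ],
)

```text
time: 19.75
tool_pos: [0.3936, 0.3288, 0.2427]
tool_rot: [2.757, -0.001, 1.731]
contact_force: [0.4, -0.6, -3.0]
opening: 0.013
grip_force: 30.0
```

arm_command(
  moves=[
    [[0,0,0],[0,0,0],0.0],
    [[0,0,0],[0,0,0],0.0],
    [[0,0,0],[0,0,0],0.0],
    [[0,0,0],[0,0,0],0.0],
    [[0,0,0],[0,0,0],0.0],
  ],
)

```text
time: 20.25
tool_pos: [0.3947, 0.3269, 0.2437]
tool_rot: [2.755, -0.001, 1.728]
contact_force: [-0.5, -0.9, -3.5]
opening: 0.0127
grip_force: 30.0
```

Run:
```python
from h import *
f=.16;u=np.array([np.cos(f),np.sin(f)]);s=np.array([.457,.338]);pre=s-.07*u
st=robot.observe();p=np.array(st["tool_pos"])-.019*Ro.from_euler("xyz",st["tool_rot"]).apply([0,0,1]);print("bar",p,st["qpos"].round(2),st["contact_force"])
a=robot.read_camera("top")[:,:,::-1];b=robot.read_camera("side")[:,:,::-1]
np.save("a8.npy",a);np.save("b8.npy",b)
A=cv2.resize(a[140:230,140:260],None,fx=3.2,fy=3.2,interpolation=cv2.INTER_CUBIC)
B=cv2.resize(b[160:310,145:305],None,fx=2.5*1.6,fy=2.5*1.6,interpolation=cv2.INTER_CUBIC)[:600]
C=np.zeros((600,800,3),np.uint8)
B=cv2.resize(b[170:290,150:275],None,fx=3.3,fy=3.3,interpolation=cv2.INTER_CUBIC);C[:B.shape[0],:B.shape[1]]=B;C[:A.shape[0],415:415+A.shape[1]]=A
cv2.imwrite("pics/s8.png",C);print(A.shape,B.shape)
plan(bp(*pre,.228,f),bp(*(s-.03*u),.228,f),bp(*s,.228,f))
```

```text
bar [0.38759093 0.32576348 0.26126395] [ 0.65  0.14  1.81 -0.24  0.86  0.62] [-0.49932457 -0.87168974 -3.53288058]
(288, 384, 3) (396, 412, 3)
from [0.3947 0.3271 0.2438] [ 2.755e+00 -1.000e-03  1.728e+00]
[0.001, -0.012, 0.031] [0.007, -0.0, -0.003]
[-0.0, 0.037, 0.015] [-0.0, -0.0, 0.0]
[-0.0, 0.028, 0.011] [-0.0, -0.0, 0.0]
to [0.4642 0.3394 0.2105] [ 2.762 -0.     1.731]
```

View pics/s8.png

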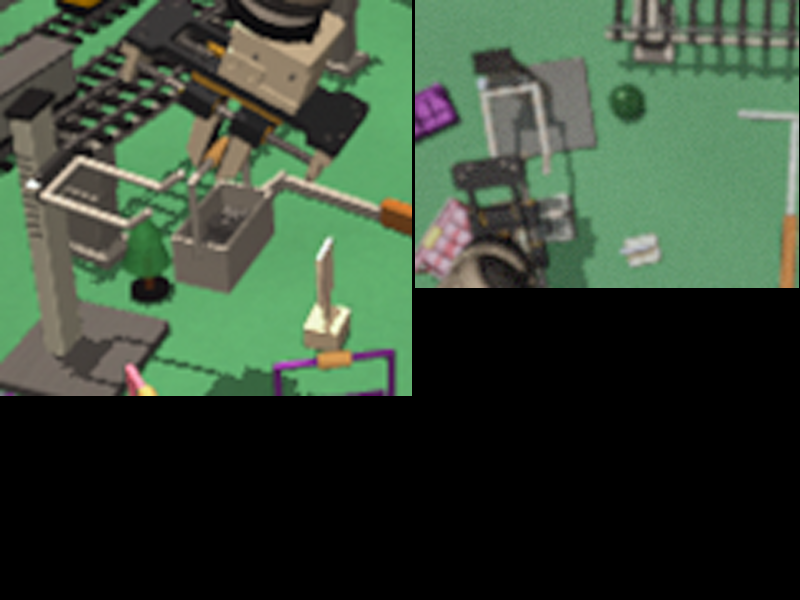

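The caddy hangs upright in the gripper, in front of the prong tips at (183,177) and (148,213) in the side crop. Its rim corners are near (272,203), (230,243) and (175,238). I'll check the predicted geometry against these pixels.

Run:
```python
from h import *
f=.157;c,s=np.cos(f),np.sin(f);B=np.array([.3876,.3258,.2613])
def P(q,o=B):return np.array([o[0]+c*q[0]-s*q[1],o[1]+s*q[0]+c*q[1],o[2]+q[2]])
def S(X):u,v=px("side",X);return np.round([(u-150)*3.3,(v-170)*3.3])
def T(X):u,v=px("top",X);return np.round([(u-140)*3.2+415,(v-140)*3.2])
for n,q in dict(rimFL=(-.025,.046,-.06),rimFR=(-.025,-.046,-.06),rimBL=(.025,.046,-.06),rimBR=(.025,-.046,-.06),botFL=(-.025,.046,-.105),botFR=(-.025,-.046,-.105),botBL=(.025,.046,-.105),wireL=(0,.0475,0),wireR=(0,-.0475,0)).items():print(n,S(P(q)),T(P(q)))
St=np.array([.457,.338,.1985])
for n,q in dict(tipL=(-.02,.03,.01),tipR=(-.02,-.03,.01),kL=(.08,.03,.004),kR=(.08,-.03,.004)).items():print(n,S(P(q,St)),T(P(q,St)))
b=np.load("b8.npy");a=np.load("a8.npy")
# edge scan aids: side columns brightness around wires
```

```text
rimFL [227. 246.] [490. 247.]
rimFR [273. 186.] [570. 235.]
rimBL [171. 234.] [485. 204.]
rimBR [220. 175.] [565. 192.]
botFL [230. 291.] [499. 248.]
botFR [276. 229.] [577. 236.]
botBL [176. 278.] [494. 206.]
wireL [192. 179.] [473. 223.]
wireR [243. 120.] [559. 211.]
tipL [151. 211.] [494. 179.]
tipR [184. 173.] [546. 172.]
kL [ 47. 194.] [484.  94.]
kR [ 83. 158.] [536.  87.]
```

The prediction matches the picture within 3 px or so. Threading the prongs through the handle now.

arm_command(
  moves=[
    [[0,-0.003,0.008],[0,0,0],0.0],
    [[0,-0.006,0.016],[0,0,0],0.0],
    [[0.001,-0.009,0.024],[0.004,0,0],0.0],
    [[0.001,-0.012,0.031],[0.007,0,-0.003],0.0],
    [[0.001,-0.012,0.031],[0.007,0,-0.003],0.0],
  ],
)

```text
time: 20.85
tool_pos: [0.3944, 0.3282, 0.2087]
tool_rot: [2.765, 0.001, 1.732]
contact_force: [0.2, -0.0, -3.6]
opening: 0.0129
grip_force: 30.0
```

arm_command(
  moves=[
    [[0,0.007,0.003],[0,0,0],0.0],
    [[0,0.015,0.006],[0,0,0],0.0],
    [[0,0.022,0.009],[0,0,0],0.0],
    [[0,0.03,0.012],[0,0,0],0.0],
    [[0,0.037,0.015],[0,0,0],0.0],
  ],
)

```text
time: 21.35
tool_pos: [0.4354, 0.3352, 0.2104]
tool_rot: [2.762, -0.0, 1.732]
contact_force: [0.8, 1.4, -2.4]
opening: 0.0129
grip_force: 30.0
```

arm_command(
  moves=[
    [[0,0.005,0.002],[0,0,0],0.0],
    [[0,0.011,0.004],[0,0,0],0.0],
    [[0,0.017,0.007],[0,0,0],0.0],
    [[0,0.023,0.009],[0,0,0],0.0],
    [[0,0.028,0.011],[0,0,0],0.0],
  ],
)

```text
time: 21.85
tool_pos: [0.4646, 0.34, 0.2104]
tool_rot: [2.762, -0.0, 1.732]
contact_force: [-0.7, -0.2, -2.3]
opening: 0.0126
grip_force: 30.0
```

arm_command(
  moves=[
    [[0,0,0],[0,0,0],0.0],
    [[0,0,0],[0,0,0],0.0],
    [[0,0,0],[0,0,0],0.0],
    [[0,0,0],[0,0,0],0.0],
    [[0,0,0],[0,0,0],0.0],
  ],
)

```text
time: 22.35
tool_pos: [0.4639, 0.3399, 0.2104]
tool_rot: [2.762, -0.0, 1.732]
contact_force: [0.2, -0.1, -3.4]
opening: 0.0128
grip_force: 30.0
```

Run:
```python
from h import *
F=[]
for i in range(8): F.append(robot.observe()["contact_force"]); robot.read_camera("side")
print(np.mean(F,0),np.std(F,0))
st=robot.observe();p=np.array(st["tool_pos"])-.019*Ro.from_euler("xyz",st["tool_rot"]).apply([0,0,1]);print("bar",p)
s=(.457,.338)
plan(bp(*s,.203,.16),bp(*s,.186,.16),bp(*s,.173,.16))
```

```text
[-0.0843509   0.19893644 -3.33824063] [0.3847858  0.36285636 0.46781684]
bar [0.4570884  0.33878659 0.22797353]
from [0.464  0.3399 0.2103] [ 2.762 -0.     1.732]
[-0.001, -0.009, 0.023] [-0.001, -0.0, 0.001]
[0.0, -0.007, 0.016] [0.0, -0.0, 0.0]
[0.0, -0.005, 0.012] [0.0, -0.0, 0.0]
to [0.4636 0.3389 0.1552] [ 2.761 -0.     1.731]
```

arm_command(
  moves=[
    [[0,-0.002,0.005],[0,0,0],0.0],
    [[0,-0.004,0.01],[0,0,0],0.0],
    [[0,-0.006,0.015],[0,0,0],0.0],
    [[0,-0.008,0.019],[0,0,0],0.0],
    [[-0.001,-0.009,0.023],[0,0,0],0.0],
  ],
)

```text
time: 23.25
tool_pos: [0.4642, 0.3389, 0.185]
tool_rot: [2.763, 0.0, 1.732]
contact_force: [-0.1, -0.4, -3.3]
opening: 0.0129
grip_force: 30.0
```

arm_command(
  moves=[
    [[0,-0.001,0.003],[0,0,0],0.0],
    [[0,-0.003,0.006],[0,0,0],0.0],
    [[0,-0.004,0.01],[0,0,0],0.0],
    [[0,-0.005,0.013],[0,0,0],0.0],
    [[0,-0.007,0.016],[0,0,0],0.0],
  ],
)

```text
time: 23.75
tool_pos: [0.4645, 0.3392, 0.1685]
tool_rot: [2.76, -0.001, 1.732]
contact_force: [4.1, 1.1, -1.4]
opening: 0.0129
grip_force: 30.0
```

arm_command(
  moves=[
    [[0,-0.001,0.003],[0,0,0],0.0],
    [[0,-0.002,0.006],[0,0,0],0.0],
    [[0,-0.003,0.009],[0,0,0],0.0],
    [[0,-0.005,0.012],[0,0,0],0.0],
    [[0,-0.005,0.012],[0,0,0],0.0],
  ],
)

```text
time: 24.25
tool_pos: [0.4644, 0.3391, 0.1554]
tool_rot: [2.76, -0.001, 1.732]
contact_force: [5.0, 1.7, 0.7]
opening: 0.0127
grip_force: 30.0
```

Run:
```python
from h import *
F=[]
for i in range(10): robot.read_camera("side"); F.append(robot.observe()["contact_force"])
print(np.mean(F,0),np.std(F,0))
st=robot.observe();p=np.array(st["tool_pos"])-.019*Ro.from_euler("xyz",st["tool_rot"]).apply([0,0,1]);print("bar",p,st["time"])
```

```text
[ 5.1736903  -0.17421383  0.39695156] [0.59478552 0.5872354  0.38784622]
bar [0.45743321 0.33800174 0.17339078] 24.75
```

arm_command(
  moves=[
    [[0,0.001,0.0004],[0,0,0],0.0],
    [[0,0.0019,0.0008],[0,0,0],0.0],
    [[0,0.0028,0.0011],[0,0,0],0.0],
    [[0,0.0037,0.0015],[0,0,0],0.0],
    [[0,0.0037,0.0015],[0,0,0],0.0],
  ],
)

```text
time: 25.25
tool_pos: [0.4676, 0.3395, 0.1551]
tool_rot: [2.762, -0.0, 1.732]
contact_force: [1.7, 0.0, 0.2]
opening: 0.0129
grip_force: 30.0
```

arm_command(
  moves=[
    [[0,0.001,0.0004],[0,0,0],0.0],
    [[0,0.0019,0.0008],[0,0,0],0.0],
    [[0,0.0028,0.0011],[0,0,0],0.0],
    [[0,0.0037,0.0015],[0,0,0],0.0],
    [[0,0.0037,0.0015],[0,0,0],0.0],
  ],
)

```text
time: 25.75
tool_pos: [0.4713, 0.34, 0.1549]
tool_rot: [2.763, 0.0, 1.732]
contact_force: [-2.2, 0.2, 0.2]
opening: 0.0129
grip_force: 30.0
```

Run:
```python
from h import *
F=[]
for i in range(8): robot.read_camera("side"); F.append(robot.observe()["contact_force"])
print(np.mean(F,0))
st=robot.observe();p=np.array(st["tool_pos"])-.019*Ro.from_euler("xyz",st["tool_rot"]).apply([0,0,1]);print("bar",p,st["time"],st["torque"])
b=robot.read_camera("side");a=np.load("b8.npy")[:,:,::-1]
# hook dip: track kink region left crossbar in side view
g0=cv2.cvtColor(np.ascontiguousarray(a[205:240,158:182]),cv2.COLOR_RGB2GRAY);g1=cv2.cvtColor(b[200:260,154:186].copy(),cv2.COLOR_RGB2GRAY)
r=cv2.matchTemplate(g1,g0,cv2.TM_CCOEFF_NORMED);_,m,_,l=cv2.minMaxLoc(r);print("shift px",l[0]-4,l[1]-5,m)
X=np.array([.54,.35,.203]);print("px per dip 28mm",np.subtract(px("side",X-[0,0,.028]),px("side",X)))
```

```text
[-2.36407424 -0.45957159  0.06833437]
bar [0.46445379 0.33892488 0.17273756] 26.15 [-0.19147042  0.63614052 -0.02710467]
shift px 1 8 0.7425593137741089
px per dip 28mm [1.12635742 8.13112848]
```

arm_command(
  moves=[
    [[0,-0.001,-0.0004],[0,0,0],0.0],
    [[0,-0.002,-0.0008],[0,0,0],0.0],
    [[0,-0.0025,-0.001],[0,0,0],0.0],
    [[0,-0.0025,-0.001],[0,0,0],0.0],
    [[0,-0.0025,-0.001],[0,0,0],0.0],
  ],
)

```text
time: 26.7
tool_pos: [0.4691, 0.3399, 0.1554]
tool_rot: [2.761, -0.0, 1.732]
contact_force: [1.9, 1.4, 0.1]
opening: 0.0131
grip_force: 30.0
```

Run:
```python
from h import *
F=[]
for i in range(8): robot.read_camera("side"); F.append(robot.observe()["contact_force"])
print(np.mean(F,0))
st=robot.observe();p=np.array(st["tool_pos"])-.019*Ro.from_euler("xyz",st["tool_rot"]).apply([0,0,1]);print("bar",p,st["time"],st["torque"])
```

```text
[ 2.05362854  0.7944577  -0.18324461]
bar [0.46205176 0.33870505 0.17293245] 27.1 [ 0.10385066 -0.04835373  0.09391252]
```

arm_command(
  moves=[
    [[0,0.001,0.0004],[0,0,0],0.0],
    [[0,0.001,0.0004],[0,0,0],0.0],
    [[0,0.001,0.0004],[0,0,0],0.016],
    [[0,0.001,0.0004],[0,0,0],0.018],
    [[0,0.001,0.0004],[0,0,0],0.02],
  ],
  squeeze=5,
)

```text
time: 27.6
tool_pos: [0.4699, 0.3398, 0.1552]
tool_rot: [2.762, 0.0, 1.732]
contact_force: [0.6, -1.0, -0.3]
opening: 0.0191
grip_force: 0.0
```

arm_command(
  moves=[
    [[0,0,0],[0,0,0],0.025],
    [[0,0,0],[0,0,0],0.03],
    [[0,0,0],[0,0,0],0.035],
    [[0,0,0],[0,0,0],0.04],
    [[0,0,0],[0,0,0],0.044],
  ],
)

```text
time: 28.1
tool_pos: [0.4699, 0.3399, 0.1552]
tool_rot: [2.762, -0.0, 1.732]
contact_force: [0.5, 0.5, 1.0]
opening: 0.0426
grip_force: 0.0
```

Run:
```python
from h import *
st=robot.observe();p=np.array(st["tool_pos"])-.019*Ro.from_euler("xyz",st["tool_rot"]).apply([0,0,1]);print("bar",p,st["time"],st["opening"],st["contact_force"])
b=robot.read_camera("side")[:,:,::-1];a=np.load("b8.npy")
g=lambda x:cv2.cvtColor(np.ascontiguousarray(x),cv2.COLOR_BGR2GRAY)
r=cv2.matchTemplate(g(b[200:260,154:186]),g(a[205:240,158:182]),cv2.TM_CCOEFF_NORMED);_,m,_,l=cv2.minMaxLoc(r);print("hook shift px",l[0]-4,l[1]-5,m)
# caddy body template from b8, moved
r=cv2.matchTemplate(g(b[215:300,150:260]),g(a[228:258,203:234]),cv2.TM_CCOEFF_NORMED);_,m,_,l=cv2.minMaxLoc(r);print("caddy at",l[0]+150-203,l[1]+215-228,m)
print("expected",np.subtract(px("side",[.459+.002,.338,.09]),px("side",[.3876,.3258,.181])))
np.save("b9.npy",b)
```

```text
bar [0.46297288 0.3387504  0.17282913] 28.1 0.04261724577064895 [0.54471577 0.50064415 1.00054177]
hook shift px 1 8 0.7210233211517334
caddy at -22 20 0.7254328727722168
expected [-21.10068943  20.72418753]
```

The caddy is hanging with about 28 mm of dip and sits where expected. Retracting along the tool axis.

arm_command(
  moves=[
    [[0,0,-0.006],[0,0,0],0.044],
    [[0,0,-0.014],[0,0,0],0.044],
    [[0,0,-0.024],[0,0,0],0.044],
    [[0,0,-0.036],[0,0,0],0.044],
    [[0,0,-0.05],[0,0,0],0.044],
  ],
)

```text
time: 28.65
tool_pos: [0.4512, 0.3368, 0.2028]
tool_rot: [2.762, -0.0, 1.732]
contact_force: [0.1, 0.3, -0.8]
opening: 0.0439
grip_force: 0.0
```

arm_command(
  moves=[
    [[0,0,-0.02],[0,0,0],0.044],
    [[0,0,-0.04],[0,0,0],0.044],
    [[0,0,-0.06],[0,0,0],0.044],
    [[0,0,-0.08],[0,0,0],0.044],
    [[0,0,-0.1],[0,0,0],0.044],
  ],
)

```text
time: 29.15
tool_pos: [0.4143, 0.3308, 0.2964]
tool_rot: [2.761, -0.001, 1.732]
contact_force: [-0.2, -0.2, -0.4]
opening: 0.0444
grip_force: 0.0
```

arm_command(
  moves=[
    [[0,0,0],[0,0,0],0.044],
    [[0,0,0],[0,0,0],0.044],
    [[0,0,0],[0,0,0],0.044],
    [[0,0,0],[0,0,0],0.044],
    [[0,0,0],[0,0,0],0.044],
  ],
)

```text
time: 29.65
tool_pos: [0.415, 0.3307, 0.2936]
tool_rot: [2.764, 0.001, 1.732]
contact_force: [0.2, -0.6, -0.2]
opening: 0.0441
grip_force: 0.0
```

Run:
```python
from h import *
g=lambda x:cv2.cvtColor(np.ascontiguousarray(x),cv2.COLOR_BGR2GRAY)
a=np.load("b8.npy")
P=[]
for i in range(60):
    b=robot.read_camera("side")[:,:,::-1];P.append(g(b).astype(float))
    if i in(0,59):
        r=cv2.matchTemplate(g(b[200:260,154:186]),g(a[205:240,158:182]),cv2.TM_CCOEFF_NORMED);_,m,_,l=cv2.minMaxLoc(r)
        r=cv2.matchTemplate(g(b[215:300,150:260]),g(a[228:258,203:234]),cv2.TM_CCOEFF_NORMED);_,m2,_,l2=cv2.minMaxLoc(r);print(l[0]-4,l[1]-5,m,l2[0]-53,l2[1]-13,m2)
d=lambda i,j:cv2.phaseCorrelate(P[i][225:290,150:225],P[j][225:290,150:225])[0]
D=lambda i,j:np.abs(P[i][225:290,150:225]-P[j][225:290,150:225]).mean()
for k in(0,15,30,45,50):print(k,np.round(d(k,k+9),3),D(k,k+9))
print(np.abs(P[0][20:60,20:100]-P[9][20:60,20:100]).mean())
# yellow sleeve triangulation
t=robot.read_camera("top")[:,:,::-1];np.save("a10.npy",t)
h=cv2.cvtColor(np.ascontiguousarray(b[195:250,160:215]),cv2.COLOR_BGR2HSV);m=(h[...,0]>12)&(h[...,0]<32)&(h[...,1]>80)&(h[...,2]>110);v,u=np.nonzero(m);print("sleeve px",u.mean()+160,v.mean()+195,len(u),"expected",px("side",[.459,.338,.1715]))
print(robot.observe()["time"])
```

```text
1 8 0.8387944102287292 -22 20 0.6396766304969788
1 8 0.8390187621116638 -22 20 0.6444633603096008
0 [0.496 0.017] 0.49415384615384617
15 [ 0.507 -0.01 ] 0.4966153846153846
30 [0.506 0.024] 0.5029743589743589
45 [ 0.5   -0.008] 0.47528205128205125
50 [ 0.5   -0.019] 0.47117948717948716
0.466875
sleeve px 193.925 237.5 40 expected (np.float64(195.09159028081942), np.float64(237.455832500334))
32.7
```

Everything is still: the image difference is at noise level and the sleeve is within about 1 px of where it should be. The rod was released flat and hasn't been touched since. Handing in.

```bash
python3 -c "
from cell import robot
print(robot.hand_in())"
```

```text
the job is handed in; nothing more can be done
None
```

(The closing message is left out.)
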